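# Cover the sample trough with its thin plate

## Task

Put the cover on the sample trough. The cover is the long, narrow aluminium plate lying flat on the dark slab, too thin to pick up there: slide it out over the slab's front edge (the one towards you) until a good third of its length overhangs, then take it by the overhanging end, lift it off and lay it gently on the trough, centred and along it so that the mouth is covered. Leave the square plate lying where it is.

Things in the scene. Friction and masses are not known exactly. Their poses are not given: they have to be found in the camera images.
- cover_plate: the cover: flat aluminium plate, 150 (x, long) x 60 (y) x 3 mm, 80 g, loose, a dark spot 8 mm wide near one end; lies on the slab wholly inside its edges, long side within 10 degrees of square to the slab's front edge. Slides when pressed lightly (5 to 20 N) from above with shut fingertips and dragged. Origin: centre of its underside; x along its length, y across.
- square_plate: bystander: flat aluminium plate of the same metal, 90 x 90 x 3 mm, loose, on the same slab beside the cover, to its left or right; must stay where it is. Origin: centre of its underside.
- slab: dark stone slab, 200 (x, depth) x 260 (y, width) x 50 mm high, heavy, fixed on the bench. Origin: centre of its underside; its top is 50 mm above; its front edge, towards the robot, lies 100 mm from the origin along its -x; nothing stands in front of it.
- trough: narrow grey open-topped trough, 120 (x, long) x 36 (y) x 45 mm high, walls 4 mm, fixed on the bench left or right of the slab (a lidded tub, 107 mm wide, 67 mm high, stands on the other side); soil clods inside, below the rim. Origin: centre of its underside, rim 45 mm above. The cover overlaps it 15 mm at each end, 12 mm at each side, so fingers on the cover's long edges hang free beside it.
Things that resemble listed ones, but are neither listed nor needed, are in the scene too. There is more than one size of the trough; the job needs the smaller.

How it is judged:
By the outcome, as a careful person would: the job done as asked, in the order asked, and still so for the second after the job is handed in, with the robot touching nothing.
It also fails if it takes over 45 s, if anything falls off the work surface, if the arm or the gripper's body presses on something with over 40 N, if the wrist force passes 120 N, or if a joint passes its speed limit or range.

## Robot

A 7-joint arm with a two-finger parallel gripper is mounted at the origin on a cart in front of the work surface, level with it; the furniture and walls round the work are solid. World frame = base frame: x ahead of the robot, y to its left, z up, the work surface at z = 0. Lengths are in m, angles in rad, forces in N, time in s.
With the tool pointing down it reaches from about 0.4 to 0.85 m from the base axis. Payload 10.4 kg.
Tool frame: the origin (TCP) lies between the finger pads; the fingertips stand r.nose_length ahead of it and the grasp point (between the pads) lies 6 mm ahead of it (r.nose_length is the distance from the TCP to the fingertips, in m); z points along the fingers, x is the direction in which the jaws open and shut, and the axes are right-handed (so a half turn about z gives the same grasp; the last joint's range is limited). The gripper opens to 87 mm and grips with 3 to 60 N. Pads are 19 mm wide; open, the fingers measure 117 mm over their backs; the gripper's body (75 mm by 190 mm) begins 51 mm behind the grasp point.
Start: joints at [-1.372, 0.332, -0.065, 1.46, 0.022, 1.35, -0.088], TCP at [0.137, 0.61, 0.248] pointing down, gripper open.
Joint ranges: [-2.6, 2.6], [-0.5, 2.12], [-1.47, 1.34], [0.16, 2.42], [-1.27, 4.41], [0.06, 2.06], [-2.6, 2.6]. Speed limits (rad/s): [2.22, 2.22, 2.79, 2.79, 3.14, 3.14, 3.14].

## Interface

Orientations are given as a unit quaternion [x, y, z, w].
In Python, from bench import r gives the robot as it stands. The module is installed in compiled form; this text tells all that it offers.
- The arm moves only by the shell command python3 -m creep 'ROWS' [OPENING] [FORCE]. ROWS is JSON, a list of rows, each an object of numbers: "x", "y", "z": the shift along the world's x, y, z in m; "spin": the turn about the world's z in degrees. In form: [{"x": .., "y": .., "z": .., "spin": ..}, ...]. A call has 1 to 12 rows; each row is the pose to reach, as a shift and turn from the pose commanded when the call began; what a row does not reach only later rows make up. A row lasts 1/8 s, in which the tool goes at most 62.5 mm and 10.7 degrees, less where a joint would pass 70% of its speed; a pose out of reach is approached as far as the arm can. A call with a gripper value outside its range is refused whole. OPENING is the finger opening in m, from 0 to 0.087, set as the call begins (- or left out, the last holds). The fingers move at their own pace and stop on an object; FORCE is the grip in N (left out, the last holds). Time passes only in rows, so rows that repeat a pose let the fingers close. It gives the time, the measured TCP pose, the force and the opening at its end, in the units of the state.
- r.read_state(): the state, without advancing time (a new reading comes with each control period).
- r.camera(name): name is "side" or "top" or "wrist"; returns a dict with "pixels" (480x640x3 uint8, blue, green, red), "z_map" (480x640 float32, m along the optical axis (not along the pixel's ray), 0 where there is no reading), "K" (3x3 intrinsics, pixels), "k1" (the pictures are not rectified: a ray, as slopes to the right and down, at radius r is drawn at 1 + k1 r^2 times it, then the intrinsics apply), "R" (3x3) and "t" (3): a world point X has camera coordinates R X + t. Camera axes: x right, y down, z forward; pixel columns grow to the right and rows downward; lengths in m; the calibration is good to about 2 mm. A picture is of the moment at which its call begins.
- r.close_job(): hands the job in, once; it reports no verdict.
The state is a dict: "time": time; "joint_positions": joint angles; "joint_vel": joint speeds; "joint_torque": joint torques, N m; "ee_pos": TCP position; "eef_rot": TCP orientation; "ft_force": force on the tool from outside, world axes, zero at the start; "torque": the same for the moment, N m; "width": finger opening in m.
Only numpy, scipy, OpenCV 4.12 (cv2) and the standard library are available. Lean on these libraries where they do the work, as an engineer would, in place of code of your own. Each camera call takes 0.05 s, during which the arm holds its last target. There are 200 camera calls.

## Working session

There is one attempt and no reset: what is moved stays moved. The work goes in short steps, Python scripts to look and compute and a shell command to move; the robot and the scene stay as the last step left them, time stands still between calls to the robot, and variables do not carry over. Pictures are saved under pics/ and viewed, about 8 in all and at most 12, crops included, and the job is handed in when it is done.

```bash
mkdir -p pics; cat > h.py <<'E'
import numpy as np, cv2
from bench import r
def px2plane(c,uv,z):
    uv=np.atleast_2d(uv).astype(float); K=c["K"]
    d=np.c_[(uv[:,0]-K[0,2])/K[0,0],(uv[:,1]-K[1,2])/K[1,1]]; s=d.copy()
    for _ in range(10): s=d/(1+c["k1"]*(s**2).sum(1,keepdims=True))
    R=np.array(c["R"]);t=np.array(c["t"]); o=-R.T@t
    w=np.c_[s,np.ones(len(s))]@R
    return o+w*((z-o[2])/w[:,2])[:,None]
def pts(c):
    v,u=np.mgrid[0:480,0:640]; uv=np.c_[u.ravel(),v.ravel()].astype(float);K=c["K"]
    d=np.c_[(uv[:,0]-K[0,2])/K[0,0],(uv[:,1]-K[1,2])/K[1,1]]; s=d.copy()
    for _ in range(10): s=d/(1+c["k1"]*(s**2).sum(1,keepdims=True))
    Z=c["z_map"].ravel()[:,None]
    P=(np.c_[s,np.ones(len(s))]*Z-c["t"])@np.array(c["R"]); P[Z[:,0]==0]=np.nan
    return P.reshape(480,640,3)
E
python3 - <<'E'
from h import *
import pickle
for n in("top","side"):
    c=r.camera(n); cv2.imwrite(f"pics/{n}0.png",c["pixels"]); pickle.dump(c,open(f"{n}0.pkl","wb"))
    R=np.array(c["R"]);print(n,-R.T@c["t"],R[2])
print(r.nose_length,r.read_state())
E
```

```text
top [ 0.3217146  -0.01629049  1.30255017] [ 0.1306665   0.01890153 -0.99124618]
side [ 0.41739436 -0.95367775  0.61351637] [ 0.04607147  0.87796042 -0.4765112 ]
0.025 {'time': 0.1, 'joint_positions': array([-1.37157881,  0.33279148, -0.06470923,  1.46083553,  0.02157991,
        1.34993319, -0.08850933]), 'joint_vel': array([ 0.00035908, -0.00383671,  0.00023453, -0.00158962, -0.0023144 ,
       -0.00109896, -0.00191996]), 'joint_torque': array([ 1.64416335e-03, -6.24542642e+01,  2.47579190e-02, -3.90708911e+01,
       -6.13744673e-02,  3.65411409e-02,  4.23989206e-05]), 'ee_pos': array([0.13742292, 0.60937923, 0.24685465]), 'eef_rot': array([ 7.81021471e-01,  6.24503848e-01, -4.85709228e-04,  4.11439921e-04]), 'ft_force': array([ 0.09477585, -0.32362946, -0.38836613]), 'torque': array([-0.01807375, -0.01324967,  0.00353358]), 'width': 0.08702161464197841}
```

View pics/top0.png

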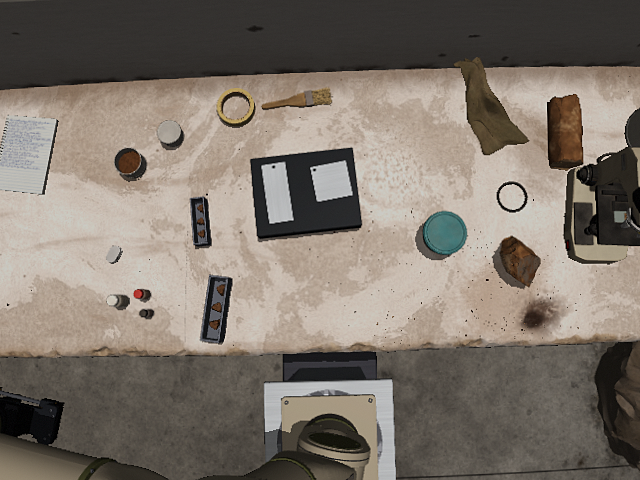

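View pics/side0.png

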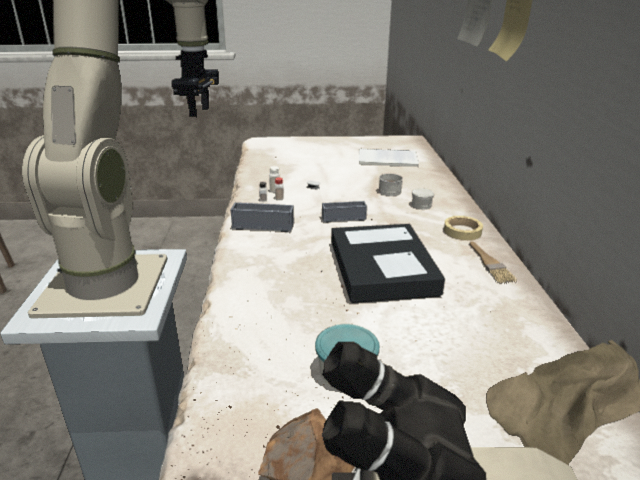

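Top view: the cover lies at about (277,193) with the square plate at (333,181) to its right, both on the slab at (306,193). The small trough is at (200,221), the large one at (216,309), and the tub at (445,233). Next I'll measure them.

```bash
python3 - <<'E'
from h import *
import pickle
c=pickle.load(open("top0.pkl","rb")); im=c["pixels"]; hsv=cv2.cvtColor(im,cv2.COLOR_BGR2HSV); P=pts(c)
def rect(m,z,name,amin):
    cs,_=cv2.findContours(m,cv2.RETR_EXTERNAL,cv2.CHAIN_APPROX_NONE)
    for k in cs:
        if cv2.contourArea(k)<amin: continue
        w=px2plane(c,k[:,0],z)[:,:2]
        b=cv2.minAreaRect((w*1000).astype(np.float32)); print(name,np.round(b[0],1),np.round(b[1],1),round(b[2],1)); print(np.round(cv2.boxPoints(b),0).tolist())
g=hsv[...,2]
roi=np.zeros_like(g);roi[145:242,248:364]=1
dark=((g<80)&(roi>0)).astype(np.uint8)
dark=cv2.morphologyEx(dark,cv2.MORPH_CLOSE,np.ones((5,5)))
rect(dark,.05,"slab",500)
hull=np.zeros_like(g); k=max(cv2.findContours(dark,0,2)[0],key=cv2.contourArea); cv2.fillConvexPoly(hull,cv2.convexHull(k),1); hull=cv2.erode(hull,np.ones((5,5)))
rect(((g>130)&(hull>0)).astype(np.uint8),.053,"plate",300)
for n,(u0,u1,v0,v1) in dict(small=(188,214,192,252),big=(198,236,270,348)).items():
    p=P[v0:v1,u0:u1].reshape(-1,3); q=p[(p[:,2]>.038)]
    b=cv2.minAreaRect((q[:,:2]*1000).astype(np.float32)); print(n,np.percentile(q[:,2],[5,50,95]),[np.round(x,1) for x in b])
    rr=np.zeros_like(g);rr[v0:v1,u0:u1]=1
    rect(cv2.morphologyEx(((g<130)&(rr>0)).astype(np.uint8),cv2.MORPH_CLOSE,np.ones((7,7))),.045,n+"col",200)
for uv in((306,230),(277,193),(333,182)): print(P[uv[1],uv[0]])
E
```

```text
slab [610.7  40.8] [211.  258.8] 4.6
[[495.0, 161.0], [516.0, -97.0], [726.0, -80.0], [706.0, 178.0]]
plate [616.4 110.8] [150.6  60.8] 7.1
[[538.0, 132.0], [545.0, 71.0], [695.0, 90.0], [687.0, 150.0]]
plate [640.8 -23.8] [90.8 89.6] 9.3
[[589.0, 13.0], [603.0, -75.0], [693.0, -61.0], [678.0, 28.0]]
small [0.03884718 0.04367656 0.04876495] [array([554.1, 309.4]), array([118.6,  38.5]), np.float64(4.5)]
smallcol [552.5 304.5] [136.5  47.2] 5.2
[[482.0, 322.0], [487.0, 275.0], [623.0, 287.0], [618.0, 334.0]]
big [0.04096125 0.05746128 0.06235508] [array([335.1, 267. ]), array([ 49.9, 161.3]), np.float64(81.1)]
bigcol [333.7 264.8] [ 61.2 164.1] 81.2
[[248.0, 247.0], [410.0, 222.0], [419.0, 282.0], [257.0, 308.0]]
[0.51963482 0.04075736 0.05005922]
[0.61408805 0.11012472 0.05286696]
[ 0.63673728 -0.02910574  0.05471587]
```

```bash
python3 - <<'E'
import cv2
im=cv2.imread("pics/top0.png")[140:260,180:380]; cv2.imwrite("pics/crop1.png",cv2.resize(im,None,fx=4,fy=4,interpolation=cv2.INTER_CUBIC))
E
```

```text
(no output)
```

View pics/crop1.png

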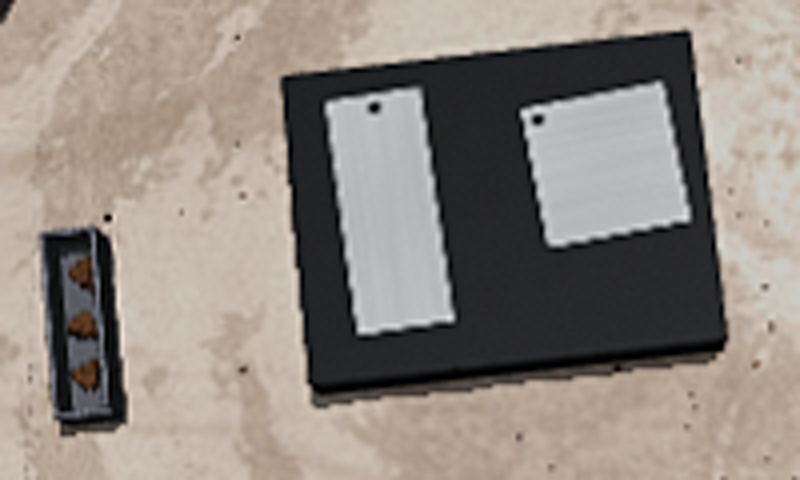

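The dark spot is at crop (374,106), on the cover's far end. Both plates and the slab have clean outlines. I'll move to a vantage point over the slab and trough and check with the wrist camera.

```bash
python3 -m creep '[{"x":0.04,"y":-0.045,"z":0.03,"spin":5},{"x":0.08,"y":-0.09,"z":0.05,"spin":10},{"x":0.12,"y":-0.13,"z":0.07,"spin":15},{"x":0.16,"y":-0.17,"z":0.09,"spin":20},{"x":0.2,"y":-0.215,"z":0.1,"spin":20},{"x":0.24,"y":-0.26,"z":0.1,"spin":20},{"x":0.28,"y":-0.3,"z":0.1,"spin":20},{"x":0.32,"y":-0.345,"z":0.1,"spin":20},{"x":0.35,"y":-0.38,"z":0.1,"spin":20},{"x":0.363,"y":-0.389,"z":0.1,"spin":20},{"x":0.363,"y":-0.389,"z":0.1,"spin":20},{"x":0.363,"y":-0.389,"z":0.1,"spin":20}]' 0 20
python3 - <<'E'
from h import *
import pickle
c=r.camera("wrist"); cv2.imwrite("pics/w1.png",c["pixels"]); pickle.dump(c,open("w1.pkl","wb"))
R=np.array(c["R"]);print(-R.T@c["t"],R)
print(r.read_state()["joint_positions"])
E
```

```text
time: 1.6
ee_pos: [0.4995, 0.2224, 0.3473]
eef_rot: [0.66, 0.751, -0.0, -0.0]
ft_force: [-0.3, 0.3, 0.9]
width: 0.0005
[0.4267308  0.21271372 0.48508578] [[-1.28615963e-01  9.91694463e-01  1.59022661e-04]
 [ 9.55614048e-01  1.23893717e-01  2.67305326e-01]
 [ 2.65065510e-01  3.45316962e-02 -9.63611871e-01]]
[-0.77136968  0.11815215  0.29944592  1.51955937 -0.03548437  1.50953099
  1.22907057]
```

View pics/w1.png

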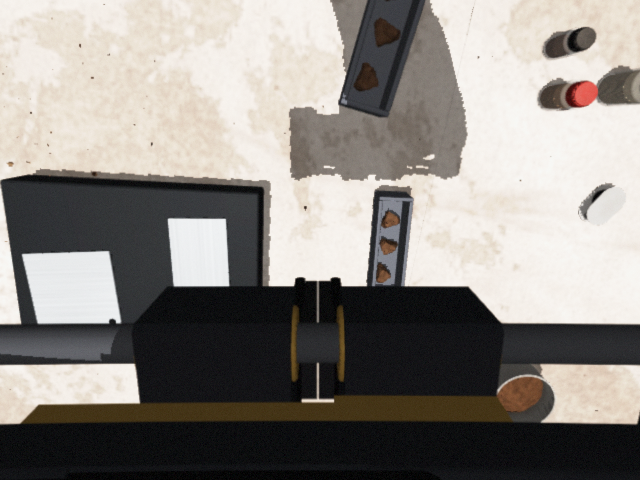

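The wrist view shows the cover's near end at (168–228,218), the slab's near-left corner at about (265,186), and the trough's near end at (376–412,193). Now I'll project these.

```bash
python3 - <<'E'
from h import *
import pickle
c=pickle.load(open("w1.pkl","rb")); im=c["pixels"]; g=im.max(2); P=pts(c)
# cover near edge
m=((g>150)&(P[...,2]>.045)&(P[...,2]<.06)).astype(np.uint8); m[290:]=0
for k in cv2.findContours(m,0,cv2.CHAIN_APPROX_NONE)[0]:
    if cv2.contourArea(k)>300: print("plate",np.round(px2plane(c,cv2.approxPolyDP(k,4,True)[:,0],.053)[:,:2]*1000,1).tolist())
s=((P[...,2]>.044)&(P[...,2]<.058)).astype(np.uint8); s[290:]=0; s[:,270:]=0
k=max(cv2.findContours(s,0,cv2.CHAIN_APPROX_NONE)[0],key=cv2.contourArea)
print("slab",np.round(px2plane(c,cv2.approxPolyDP(k,5,True)[:,0],.05)[:,:2]*1000,1).tolist())
t=P[180:285,360:425].reshape(-1,3); q=t[(t[:,2]>.04)&(t[:,2]<.05)]
print("trough z",np.median(q[:,2]))
for x0 in np.arange(.48,.58,.01):
    a=q[(q[:,0]>=x0)&(q[:,0]<x0+.01)]
    if len(a)>5: print(round(x0+.005,3),a[:,1].min().round(4),a[:,1].max().round(4))
print("xmin",np.sort(q[:,0])[[0,5,20]])
crop=im[150:300,150:440]; cv2.imwrite("pics/crop2.png",cv2.resize(crop,None,fx=2.7,fy=2.7,interpolation=cv2.INTER_CUBIC))
E
```

```text
plate [[589.6, 11.9], [604.2, -75.7], [640.8, -70.3], [632.0, 19.3]]
plate [[545.7, 73.6], [619.4, 81.7], [612.1, 139.3], [539.3, 130.8]]
slab [[529.1, -94.7], [646.3, -85.8], [609.2, 171.1], [507.3, 161.7]]
trough z 0.04523477299537099
0.495 0.2867 0.3222
0.505 0.2869 0.3233
0.515 0.2879 0.3238
0.525 0.2886 0.3247
0.535 0.2894 0.326
0.545 0.2901 0.327
0.555 0.2911 0.3274
0.565 0.2917 0.3286
0.575 0.2927 0.3296
xmin [0.49354172 0.49398385 0.49472781]
```

View pics/crop2.png

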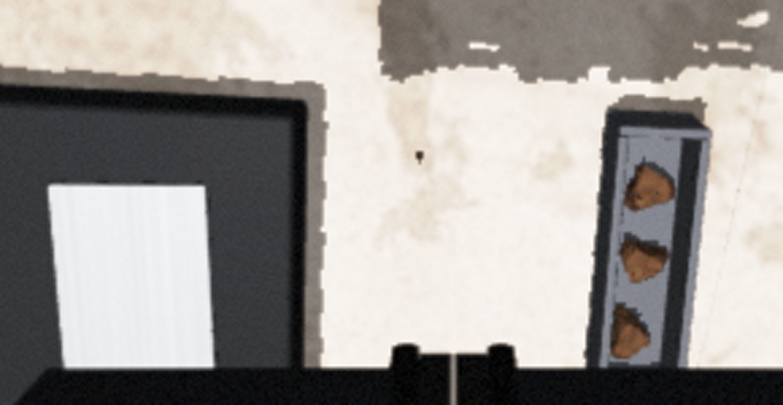

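```bash
python3 -m creep '[{"x":0.05,"y":-0.036,"z":0},{"x":0.1,"y":-0.072,"z":-0.01},{"x":0.141,"y":-0.108,"z":-0.04},{"x":0.141,"y":-0.108,"z":-0.09},{"x":0.141,"y":-0.108,"z":-0.14},{"x":0.141,"y":-0.108,"z":-0.19},{"x":0.141,"y":-0.108,"z":-0.225},{"x":0.141,"y":-0.108,"z":-0.245},{"x":0.141,"y":-0.108,"z":-0.255},{"x":0.141,"y":-0.108,"z":-0.26},{"x":0.141,"y":-0.108,"z":-0.26}]'
```

```text
invalid input at $[0]: expected keys x, y, z, spin
```

```bash
python3 -m creep '[{"x":0.05,"y":-0.036,"z":0,"spin":0},{"x":0.1,"y":-0.072,"z":-0.01,"spin":0},{"x":0.141,"y":-0.108,"z":-0.04,"spin":0},{"x":0.141,"y":-0.108,"z":-0.09,"spin":0},{"x":0.141,"y":-0.108,"z":-0.14,"spin":0},{"x":0.141,"y":-0.108,"z":-0.19,"spin":0},{"x":0.141,"y":-0.108,"z":-0.225,"spin":0},{"x":0.141,"y":-0.108,"z":-0.245,"spin":0},{"x":0.141,"y":-0.108,"z":-0.255,"spin":0},{"x":0.141,"y":-0.108,"z":-0.26,"spin":0},{"x":0.141,"y":-0.108,"z":-0.26,"spin":0}]'
```

```text
time: 3.02
ee_pos: [0.6419, 0.1129, 0.0883]
eef_rot: [0.661, 0.751, 0.0, 0.0]
ft_force: [0.7, -0.1, -0.0]
width: 0.0005
```

```bash
python3 -m creep '[{"x":0,"y":0,"z":-0.004,"spin":0},{"x":0,"y":0,"z":-0.007,"spin":0},{"x":0,"y":0,"z":-0.009,"spin":0},{"x":0,"y":0,"z":-0.01,"spin":0},{"x":0,"y":0,"z":-0.01,"spin":0}]'
```

```text
time: 3.65
ee_pos: [0.6419, 0.1128, 0.0786]
eef_rot: [0.661, 0.751, 0.001, 0.0]
ft_force: [-2.3, -0.1, 7.0]
width: 0.0004
```

```bash
python3 -m creep '[{"x":0,"y":0,"z":-0.0005,"spin":0},{"x":-0.005,"y":-0.0006,"z":-0.0005,"spin":0},{"x":-0.012,"y":-0.0015,"z":-0.0005,"spin":0},{"x":-0.02,"y":-0.0025,"z":-0.0005,"spin":0}]'
```

```text
time: 4.15
ee_pos: [0.6229, 0.1104, 0.0786]
eef_rot: [0.661, 0.751, 0.002, 0.001]
ft_force: [1.7, 0.7, 7.2]
width: 0.0001
```

```bash
python3 -m creep '[{"x":-0.008,"y":-0.001,"z":-0.0005,"spin":0},{"x":-0.018,"y":-0.0022,"z":-0.0005,"spin":0},{"x":-0.028,"y":-0.0035,"z":-0.0005,"spin":0},{"x":-0.036,"y":-0.0045,"z":-0.0005,"spin":0},{"x":-0.04,"y":-0.005,"z":-0.0005,"spin":0},{"x":-0.04,"y":-0.005,"z":-0.0005,"spin":0}]'
python3 - <<'E'
from h import *
c=r.camera("wrist"); im=c["pixels"]; cv2.imwrite("pics/w2.png",im); P=pts(c)
s=r.camera("side")["pixels"]; cv2.imwrite("pics/s2.png",cv2.resize(s[180:320,260:480],None,fx=3,fy=3))
m=((im.max(2)>150)&(P[...,2]>.045)&(P[...,2]<.06)).astype(np.uint8)
for k in cv2.findContours(m,0,cv2.CHAIN_APPROX_NONE)[0]:
    if cv2.contourArea(k)>300: print("plate",np.round(px2plane(c,cv2.approxPolyDP(k,4,True)[:,0],.053)[:,:2]*1000,1).tolist())
E
```

```text
time: 4.9
ee_pos: [0.5829, 0.1055, 0.0785]
eef_rot: [0.661, 0.751, 0.002, 0.001]
ft_force: [-0.2, -0.0, 12.1]
width: 0.0007
plate [[623.4, 18.0], [628.7, -24.5], [657.4, -26.1], [656.6, -18.0], [645.9, -9.6], [642.1, 20.6]]
plate [[589.8, 12.5], [594.9, -22.4], [608.4, -23.3], [603.5, 14.3]]
plate [[483.8, 96.8], [487.9, 65.0], [543.0, 72.1], [534.0, 73.2], [529.2, 77.8], [526.8, 96.9]]
```

View pics/w2.png

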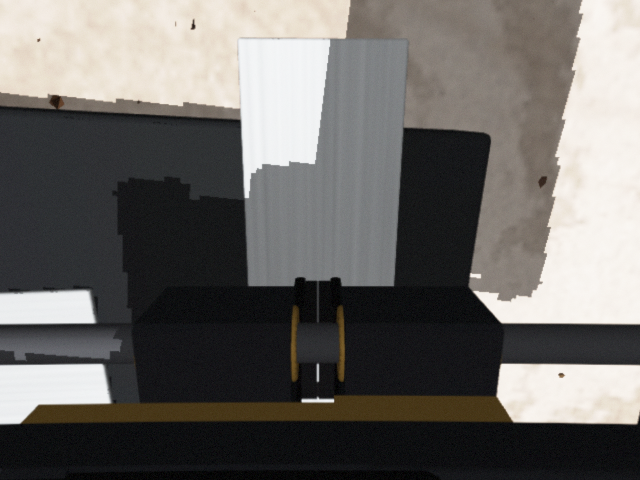

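The plate followed by 58 mm: its near end is at (238–407,38), overhanging about 29 mm, and the square plate hasn't moved. I'll slide 30 mm more.

```bash
python3 -m creep '[{"x":-0.007,"y":-0.0008,"z":0,"spin":0},{"x":-0.016,"y":-0.002,"z":0,"spin":0},{"x":-0.025,"y":-0.003,"z":0,"spin":0},{"x":-0.030,"y":-0.0037,"z":0,"spin":0},{"x":-0.030,"y":-0.0037,"z":0,"spin":0},{"x":-0.030,"y":-0.0037,"z":0.01,"spin":0},{"x":-0.030,"y":-0.0037,"z":0.04,"spin":0},{"x":-0.060,"y":-0.0037,"z":0.09,"spin":0},{"x":-0.1,"y":-0.006,"z":0.12,"spin":0},{"x":-0.13,"y":-0.01,"z":0.15,"spin":0},{"x":-0.13,"y":-0.01,"z":0.15,"spin":0}]'
cat > m.py <<'E'
from h import *
import sys
c=r.camera("wrist"); im=c["pixels"]; cv2.imwrite(f"pics/{sys.argv[1]}.png",im); P=pts(c)
m=((im.min(2)>90)&(P[...,2]>.045)&(P[...,2]<.062)).astype(np.uint8)
m=cv2.morphologyEx(m,cv2.MORPH_OPEN,np.ones((3,3)))
for k in cv2.findContours(m,0,cv2.CHAIN_APPROX_NONE)[0]:
    if cv2.contourArea(k)>800:
        w=px2plane(c,k[:,0],.053)[:,:2]*1000; b=cv2.minAreaRect(w.astype(np.float32))
        print("plate",[np.round(x,1) for x in b],np.round(px2plane(c,cv2.approxPolyDP(k,4,True)[:,0],.053)[:,:2]*1000,1).tolist())
E
python3 m.py w3
```

```text
time: 6.38
ee_pos: [0.4512, 0.0954, 0.2291]
eef_rot: [0.661, 0.751, 0.002, 0.0]
ft_force: [0.2, 0.3, -0.6]
width: 0.0004
plate [array([616.1, -55.1]), array([32.7, 39. ]), np.float64(7.1)] [[597.7, -37.9], [602.9, -75.0], [634.1, -71.1], [630.0, -33.9]]
plate [array([479.6,  94. ]), array([52.7, 60. ]), np.float64(7.2)] [[457.2, 61.8], [509.4, 67.7], [507.6, 82.5], [499.5, 86.4], [495.6, 116.7], [502.0, 126.3], [449.8, 119.4]]
plate [array([345.1, 248.2]), array([  5.2, 122.4]), np.float64(81.5)] [[284.8, 258.7], [288.7, 254.2], [405.4, 237.6], [395.2, 243.0], [362.3, 248.2], [360.6, 244.9], [358.8, 248.6]]
```

View pics/w3.png

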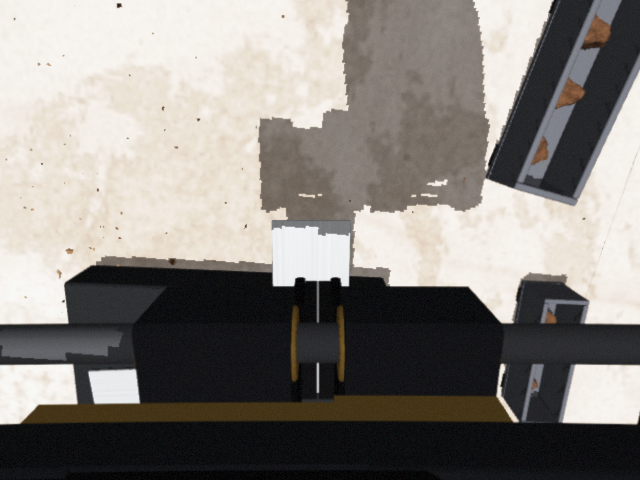

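Flat, with about 60 mm overhanging: near corners (272,221) and (350,222), yaw 7.1°, centre about (0.528,0.100). I'll open and descend around the overhang at (0.493,0.0955).

```bash
python3 -m creep '[{"x":0.02,"y":0,"z":0,"spin":0},{"x":0.042,"y":0,"z":-0.01,"spin":0},{"x":0.042,"y":0,"z":-0.04,"spin":0},{"x":0.042,"y":0,"z":-0.08,"spin":0},{"x":0.042,"y":0,"z":-0.11,"spin":0},{"x":0.042,"y":0,"z":-0.135,"spin":0},{"x":0.042,"y":0,"z":-0.155,"spin":0},{"x":0.042,"y":0,"z":-0.166,"spin":0},{"x":0.042,"y":0,"z":-0.171,"spin":0},{"x":0.042,"y":0,"z":-0.171,"spin":0}]' 0.087 30
```

```text
time: 7.68
ee_pos: [0.4936, 0.0951, 0.0555]
eef_rot: [0.661, 0.751, -0.0, -0.0]
ft_force: [-0.7, 0.5, 0.5]
width: 0.0854
```

```bash
python3 -m creep '[{"x":0,"y":0,"z":0.002,"spin":0},{"x":0,"y":0,"z":0.002,"spin":0},{"x":0,"y":0,"z":0.002,"spin":0},{"x":0,"y":0,"z":0.002,"spin":0},{"x":0,"y":0,"z":0.002,"spin":0},{"x":0,"y":0,"z":0.002,"spin":0}]' 0.05 40
```

```text
time: 8.43
ee_pos: [0.4936, 0.0953, 0.0577]
eef_rot: [0.661, 0.751, 0.0, -0.0]
ft_force: [-0.8, 0.8, 3.0]
width: 0.0584
```

```bash
python3 -m creep '[{"x":0,"y":0,"z":0.003,"spin":0},{"x":0,"y":0,"z":0.01,"spin":0},{"x":0,"y":0,"z":0.025,"spin":0},{"x":0,"y":0,"z":0.045,"spin":0},{"x":0,"y":0,"z":0.06,"spin":0},{"x":0,"y":0,"z":0.065,"spin":0},{"x":0,"y":0,"z":0.065,"spin":0}]'
python3 - <<'E'
from h import *
for n in("side","wrist"):
    c=r.camera(n); P=pts(c); im=c["pixels"]
    if n=="side": cv2.imwrite("pics/s4.png",cv2.resize(im[120:320,240:460],None,fx=3,fy=3))
    else: cv2.imwrite("pics/w4.png",im)
    m=(P[...,2]>.07)&(P[...,2]<.135)&(im.min(2)>70)&(P[...,0]>.43)&(P[...,0]<.63)&(P[...,1]>.05)&(P[...,1]<.15)
    q=P[m]; print(n,len(q))
    if len(q)>50:
        A=np.c_[q[:,:2],np.ones(len(q))]; s=np.linalg.lstsq(A,q[:,2],rcond=None)[0]; print(s, "z@ .455,.6:",s@[.455,.09,1],s@[.6,.11,1], q.min(0),q.max(0))
E
```

```text
time: 9.3
ee_pos: [0.4935, 0.0953, 0.1227]
eef_rot: [0.661, 0.751, 0.0, 0.0]
ft_force: [0.5, -0.1, -1.7]
width: 0.0586
side 405
[ 0.36685049  0.04043214 -0.07665542] z@ .455,.6: 0.09390044968224086 0.14790241421912503 [0.43003758 0.05379393 0.08163862] [0.51977241 0.12538336 0.12176526]
wrist 30409
[ 0.38079955  0.02689294 -0.07935535] z@ .455,.6: 0.0963288105904666 0.152082604760635 [0.4300051  0.0611764  0.08490997] [0.51900223 0.13503137 0.13498918]
```

View pics/s4.png

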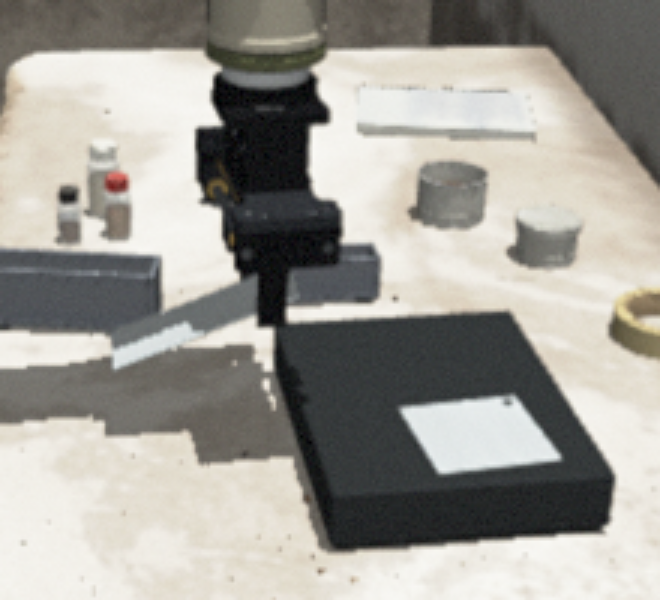

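The side crop shows the plate held but tilted about 21°, with its robot-side end low at (115,360). I'll check the wrist view to see where it is gripped.

View pics/w4.png

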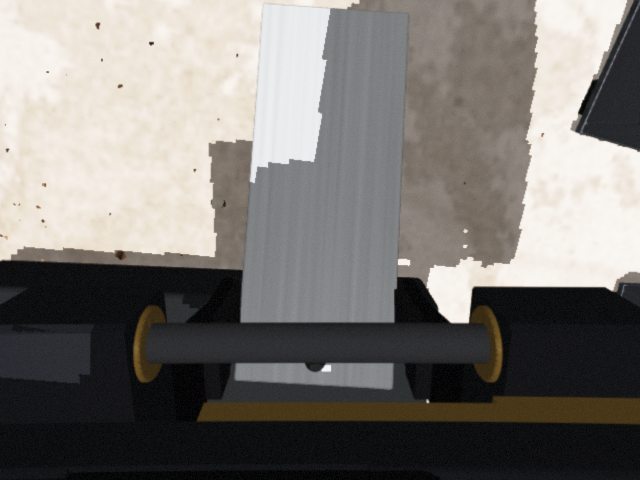

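```bash
python3 - <<'E'
from h import *
c=r.camera("wrist"); P=pts(c); im=c["pixels"]
m=(P[...,2]>.03)&(P[...,2]<.16)&(im.min(2)>70)&(P[...,0]>.33)&(P[...,0]<.66)&(P[...,1]>.03)&(P[...,1]<.16)
q=P[m]
for x in np.arange(.33,.66,.01):
    a=q[(q[:,0]>=x)&(q[:,0]<x+.01)]
    if len(a)>10: print(round(x+.005,3),len(a),np.median(a[:,2]).round(4),a[:,1].min().round(3),a[:,1].max().round(3))
E
```

```text
0.375 1038 0.0671 0.058 0.118
0.385 3778 0.0695 0.058 0.118
0.395 3818 0.0732 0.058 0.119
0.405 3811 0.0771 0.059 0.119
0.415 3874 0.0809 0.06 0.12
0.425 3942 0.0847 0.061 0.121
0.435 3989 0.0886 0.061 0.122
0.445 4052 0.0924 0.062 0.122
0.455 4120 0.0962 0.062 0.123
0.465 4191 0.1 0.063 0.123
0.475 4299 0.1039 0.064 0.135
0.485 4303 0.1077 0.064 0.124
0.495 2012 0.1105 0.065 0.124
0.505 657 0.1172 0.083 0.126
0.515 2732 0.1185 0.066 0.126
0.555 13 0.0505 0.057 0.146
```

The plate is gripped about 26 mm from its spot (far) end, at (315,366). Its bulk hangs toward the robot, nose down 21° and yawed about 3°, so it shifted roughly 75 mm forward around the grasp. The hold looks stable and this grip can still lay it on the trough. I'll firm up the grip and raise gently before checking for slip.

```bash
python3 -m creep '[{"x":0,"y":0,"z":0,"spin":0},{"x":0,"y":0,"z":0.004,"spin":0},{"x":0,"y":0,"z":0.012,"spin":0},{"x":0,"y":0,"z":0.022,"spin":0},{"x":0,"y":0,"z":0.032,"spin":0},{"x":0,"y":0,"z":0.038,"spin":0},{"x":0,"y":0,"z":0.04,"spin":0}]' - 58
cat > fit.py <<'E'
from h import *
import sys
zl,zh,y0,y1=map(float,sys.argv[1:5])
c=r.camera("wrist"); P=pts(c); im=c["pixels"]
if len(sys.argv)>5: cv2.imwrite(f"pics/{sys.argv[5]}.png",im)
s=r.read_state(); print(s["ee_pos"].round(4),s["ft_force"].round(1),s["width"])
m=(P[...,2]>zl)&(P[...,2]<zh)&(im.min(2)>60)&(P[...,1]>y0)&(P[...,1]<y1)
k=cv2.connectedComponentsWithStats(m.astype(np.uint8)); i=1+np.argmax(k[2][1:,4]); q=P[k[1]==i]
print(q.min(0).round(4),q.max(0).round(4))
L=[]
for x in np.arange(q[:,0].min(),q[:,0].max(),.01):
    a=q[(q[:,0]>=x)&(q[:,0]<x+.01)]
    lo,hi=np.percentile(a[:,1],[.5,99.5])
    if .055<hi-lo<.065: L.append((x+.005,(lo+hi)/2,np.median(a[:,2])))
L=np.array(L); a=np.polyfit(L[:,0],L[:,1],1);b=np.polyfit(L[:,0],L[:,2],1)
tilt=np.degrees(np.arctan(b[0])); xn=np.percentile(q[:,0],.3)
print("yaw",np.degrees(np.arctan(a[0])).round(2),"tilt",tilt.round(2),"near end",xn.round(4),np.polyval(a,xn).round(4),np.polyval(b,xn).round(4))
E
python3 fit.py .09 .2 .03 .14
```

```text
time: 10.32
ee_pos: [0.4937, 0.0953, 0.1631]
eef_rot: [0.661, 0.751, 0.0, 0.0]
ft_force: [0.3, 0.5, -1.5]
width: 0.058
[0.4936 0.0953 0.163 ] [ 0.1  0.1 -1.1] 0.05797914895405074
[0.376  0.0578 0.1057] [0.4987 0.124  0.1542]
yaw 3.43 tilt 20.9 near end 0.3776 0.0879 0.1074
```

```bash
python3 -m creep '[{"x":0.004,"y":0.008,"z":0,"spin":0},{"x":0.014,"y":0.028,"z":0,"spin":0.2},{"x":0.027,"y":0.053,"z":0,"spin":0.4},{"x":0.04,"y":0.08,"z":0,"spin":0.6},{"x":0.055,"y":0.11,"z":0,"spin":0.8},{"x":0.069,"y":0.138,"z":0,"spin":1},{"x":0.082,"y":0.165,"z":0,"spin":1.2},{"x":0.095,"y":0.19,"z":0,"spin":1.4},{"x":0.104,"y":0.209,"z":0,"spin":1.4},{"x":0.109,"y":0.218,"z":0,"spin":1.4},{"x":0.109,"y":0.218,"z":0,"spin":1.4}]'
python3 fit.py .09 .2 .25 .38 w5
```

```text
time: 11.75
ee_pos: [0.6023, 0.3142, 0.1618]
eef_rot: [0.651, 0.759, -0.0, -0.0]
ft_force: [-0.7, -0.3, -1.9]
width: 0.0582
[0.6024 0.3132 0.1621] [-0.4 -0.9 -0.6] 0.058186372057550464
[0.4839 0.2738 0.1042] [0.608  0.3441 0.1529]
yaw 4.89 tilt 20.81 near end 0.486 0.3037 0.1061
```

View pics/w5.png

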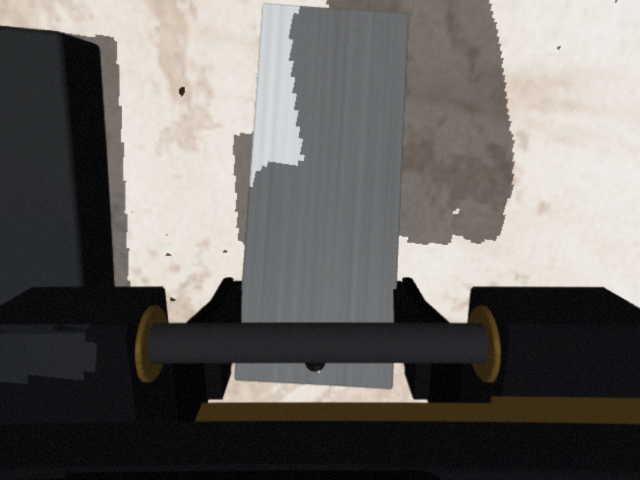

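Plate is aligned with the trough: yaw 4.9° against 4.8°, midline on the trough axis. The spot end is under the jaws at (315,366). Lowering to just above contact, then slowly.

```bash
python3 -m creep '[{"x":0,"y":0,"z":-0.01,"spin":0},{"x":0,"y":0,"z":-0.025,"spin":0},{"x":0,"y":0,"z":-0.04,"spin":0},{"x":0,"y":0,"z":-0.05,"spin":0},{"x":0,"y":0,"z":-0.055,"spin":0},{"x":0,"y":0,"z":-0.058,"spin":0},{"x":0,"y":0,"z":-0.061,"spin":0},{"x":0,"y":0,"z":-0.064,"spin":0},{"x":0,"y":0,"z":-0.066,"spin":0},{"x":0,"y":0,"z":-0.066,"spin":0}]'
python3 fit.py .03 .12 .25 .38
```

```text
time: 13.05
ee_pos: [0.6025, 0.3133, 0.0966]
eef_rot: [0.651, 0.759, 0.0, -0.0]
ft_force: [0.6, 0.3, -0.6]
width: 0.0581
[0.6024 0.3132 0.0966] [-0.8  0.1  0.1] 0.058229631526035865
[0.4823 0.2728 0.0433] [0.6085 0.342  0.0877]
yaw 4.81 tilt 18.66 near end 0.4845 0.3028 0.0453
```

Contact made; the plate pivots with about 1 N. Continuing.

```bash
python3 -m creep '[{"x":0,"y":0,"z":-0.003,"spin":0},{"x":0,"y":0,"z":-0.006,"spin":0},{"x":0,"y":0,"z":-0.009,"spin":0},{"x":0,"y":0,"z":-0.012,"spin":0},{"x":0,"y":0,"z":-0.015,"spin":0},{"x":0,"y":0,"z":-0.018,"spin":0},{"x":0,"y":0,"z":-0.021,"spin":0},{"x":0,"y":0,"z":-0.024,"spin":0},{"x":0,"y":0,"z":-0.026,"spin":0},{"x":0,"y":0,"z":-0.026,"spin":0}]'
python3 fit.py .03 .12 .25 .38
```

```text
time: 14.35
ee_pos: [0.6024, 0.3131, 0.0704]
eef_rot: [0.651, 0.759, -0.0, -0.0]
ft_force: [-0.5, 1.2, 1.8]
width: 0.0579
[0.6024 0.3131 0.0705] [-0.   0.4  3. ] 0.0579417373750086
[0.4876 0.2694 0.0456] [0.6086 0.3416 0.0612]
yaw 6.6 tilt 5.52 near end 0.4898 0.2993 0.0481
```

```bash
python3 -m creep '[{"x":0,"y":0,"z":-0.002,"spin":0},{"x":0,"y":0,"z":-0.004,"spin":0},{"x":0,"y":0,"z":-0.006,"spin":0},{"x":0,"y":0,"z":-0.008,"spin":0},{"x":0,"y":0,"z":-0.008,"spin":0}]'
python3 fit.py .03 .12 .25 .38
```

```text
time: 15.02
ee_pos: [0.6024, 0.3131, 0.0623]
eef_rot: [0.651, 0.759, -0.0, -0.0]
ft_force: [-0.1, 0.6, 2.4]
width: 0.0582
[0.6024 0.3131 0.0624] [0.9 0.3 2.1] 0.05770578037133466
[0.4895 0.2696 0.039 ] [0.6083 0.3417 0.12  ]
yaw 6.79 tilt 1.27 near end 0.4918 0.299 0.0486
```

Laid almost flat, but the plate crept in the jaws: near end at 0.491 where 0.479 is wanted, yaw 6.8° where 4.8° is wanted. I'll correct it while still gripped.

```bash
python3 -m creep '[{"x":0,"y":0,"z":-0.001,"spin":-1},{"x":-0.002,"y":0,"z":-0.001,"spin":-2},{"x":-0.005,"y":0,"z":-0.001,"spin":-3},{"x":-0.008,"y":0.0005,"z":-0.001,"spin":-4},{"x":-0.011,"y":0.0005,"z":-0.001,"spin":-4},{"x":-0.012,"y":0.0005,"z":-0.001,"spin":-4},{"x":-0.012,"y":0.0005,"z":-0.001,"spin":-4}]'
python3 fit.py .03 .12 .25 .38
```

```text
time: 15.95
ee_pos: [0.5902, 0.3139, 0.0616]
eef_rot: [0.677, 0.736, 0.0, -0.0]
ft_force: [-0.3, -0.1, 2.7]
width: 0.058
[0.5902 0.314  0.0616] [0.2 0.5 3.1] 0.057680273453794735
[0.4791 0.2768 0.0379] [0.5941 0.3427 0.12  ]
yaw 3.32 tilt 1.02 near end 0.4806 0.307 0.0484
```

```bash
python3 -m creep '[{"x":0,"y":-0.0005,"z":-0.0005,"spin":1},{"x":-0.001,"y":-0.001,"z":-0.0015,"spin":1.5},{"x":-0.001,"y":-0.001,"z":-0.0015,"spin":1.5},{"x":-0.001,"y":-0.001,"z":-0.0015,"spin":1.5}]'
python3 fit.py .03 .12 .25 .38
```

```text
time: 16.5
ee_pos: [0.5895, 0.3127, 0.0602]
eef_rot: [0.668, 0.744, 0.0, -0.0]
ft_force: [0.9, 0.8, 3.5]
width: 0.0577
[0.5896 0.3127 0.0602] [0.5 1.8 3.8] 0.057775878856708325
[0.4783 0.2735 0.0376] [0.5944 0.3415 0.1195]
yaw 4.5 tilt 0.12 near end 0.48 0.3032 0.0487
```

Flat (0.1°), yaw 4.5°, centred to about 1 mm. Releasing and raising.

```bash
python3 -m creep '[{"x":0,"y":0,"z":0,"spin":0},{"x":0,"y":0,"z":0,"spin":0},{"x":0,"y":0,"z":0,"spin":0},{"x":0,"y":0,"z":0,"spin":0},{"x":0,"y":0,"z":0.005,"spin":0},{"x":0,"y":0,"z":0.02,"spin":0},{"x":0,"y":0,"z":0.05,"spin":0},{"x":0,"y":0,"z":0.1,"spin":0},{"x":0.0,"y":0.05,"z":0.15,"spin":0},{"x":0.0,"y":0.1,"z":0.2,"spin":0},{"x":0.0,"y":0.15,"z":0.25,"spin":0},{"x":0.0,"y":0.2,"z":0.26,"spin":0}]' 0.087
python3 -m creep '[{"x":-0.05,"y":0.03,"z":0,"spin":0},{"x":-0.1,"y":0.06,"z":0,"spin":0},{"x":-0.15,"y":0.09,"z":0,"spin":0},{"x":-0.2,"y":0.11,"z":0,"spin":0},{"x":-0.25,"y":0.11,"z":0,"spin":0},{"x":-0.25,"y":0.11,"z":0,"spin":0}]'
python3 - <<'E'
from h import *
c=r.camera("top"); im=c["pixels"]; P=pts(c)
cv2.imwrite("pics/t6.png",cv2.resize(im[130:260,160:380],None,fx=3.6,fy=3.6,interpolation=cv2.INTER_CUBIC))
for n,(x0,x1,y0,y1,z) in dict(cover=(.44,.67,.26,.36,.048),square=(.57,.71,-.09,.05,.053)).items():
    m=((im.min(2)>130)&(P[...,2]>z-.012)&(P[...,2]<z+.012)&(P[...,0]>x0)&(P[...,0]<x1)&(P[...,1]>y0)&(P[...,1]<y1)).astype(np.uint8)
    k=max(cv2.findContours(m,0,cv2.CHAIN_APPROX_NONE)[0],key=cv2.contourArea)
    b=cv2.minAreaRect((px2plane(c,k[:,0],z)[:,:2]*1000).astype(np.float32)); print(n,[np.round(v,1) for v in b])
    q=P[m>0]; print(np.linalg.lstsq(np.c_[q[:,:2]-q[:,:2].mean(0),np.ones(len(q))],q[:,2],rcond=None)[0].round(4))
E
```

```text
time: 18.05
ee_pos: [0.5901, 0.5036, 0.322]
eef_rot: [0.668, 0.744, 0.003, 0.001]
ft_force: [2.0, 0.3, 0.7]
width: 0.0869
time: 18.8
ee_pos: [0.3343, 0.6149, 0.3181]
eef_rot: [0.665, 0.746, 0.0, -0.001]
ft_force: [0.1, 1.6, 0.9]
width: 0.087
cover [array([539.7, 308.1]), array([147.7,  60.5]), np.float64(5.1)]
[ 0.0016 -0.0103  0.0477]
square [array([640.7, -23.8]), array([90.8, 89.5]), np.float64(9.5)]
[-0.0035 -0.0013  0.0531]
```

View pics/t6.png

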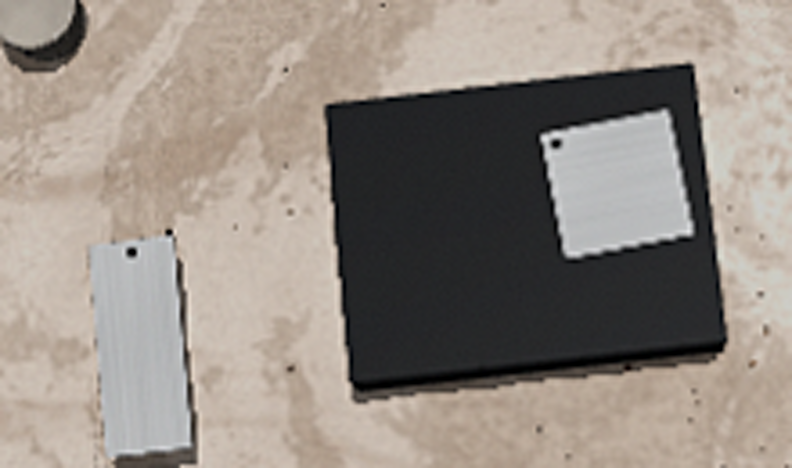

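Not good: the top view shows the cover's centre at (0.540,0.308), 14 mm short of the trough centre along its length. The wrist picture had cropped the near end, so my 12 mm "correction" was wrong. Yaw and flatness are right and the square plate hasn't moved. I'll regrasp at the cover's middle and shift it.

```bash
python3 -m creep '[{"x":0.03,"y":-0.045,"z":0,"spin":-1},{"x":0.06,"y":-0.09,"z":0,"spin":-1.7},{"x":0.09,"y":-0.135,"z":0,"spin":-1.7},{"x":0.12,"y":-0.18,"z":-0.01,"spin":-1.7},{"x":0.15,"y":-0.225,"z":-0.03,"spin":-1.7},{"x":0.18,"y":-0.27,"z":-0.05,"spin":-1.7},{"x":0.2,"y":-0.305,"z":-0.08,"spin":-1.7},{"x":0.203,"y":-0.31,"z":-0.12,"spin":-1.7},{"x":0.203,"y":-0.31,"z":-0.16,"spin":-1.7},{"x":0.203,"y":-0.31,"z":-0.18,"spin":-1.7},{"x":0.203,"y":-0.31,"z":-0.19,"spin":-1.7},{"x":0.203,"y":-0.31,"z":-0.19,"spin":-1.7}]' 0.087 15; python3 -c "
from h import *
print(r.read_state()['ee_pos'])"
```

```text
time: 20.35
ee_pos: [0.5429, 0.3032, 0.1268]
eef_rot: [0.679, 0.734, 0.0, 0.0]
ft_force: [0.4, -0.0, -0.4]
width: 0.0869
[0.54290104 0.30324185 0.12676774]
```

```bash
python3 -m creep '[{"x":-0.001,"y":0.003,"z":0,"spin":0.4},{"x":-0.003,"y":0.005,"z":-0.005,"spin":0.4},{"x":-0.003,"y":0.005,"z":-0.025,"spin":0.4},{"x":-0.003,"y":0.005,"z":-0.045,"spin":0.4},{"x":-0.003,"y":0.005,"z":-0.06,"spin":0.4},{"x":-0.003,"y":0.005,"z":-0.069,"spin":0.4},{"x":-0.003,"y":0.005,"z":-0.072,"spin":0.4},{"x":-0.003,"y":0.005,"z":-0.072,"spin":0.4}]'
python3 -m creep '[{"x":0,"y":0,"z":0,"spin":0},{"x":0,"y":0,"z":0,"spin":0},{"x":0,"y":0,"z":0,"spin":0},{"x":0,"y":0,"z":0,"spin":0},{"x":0,"y":0,"z":0,"spin":0},{"x":0,"y":0,"z":0,"spin":0}]' 0.05 15
```

```text
time: 21.35
ee_pos: [0.5397, 0.3083, 0.0544]
eef_rot: [0.676, 0.737, 0.0, 0.0]
ft_force: [0.5, -0.1, -0.6]
width: 0.087
time: 22.1
ee_pos: [0.5395, 0.3083, 0.0544]
eef_rot: [0.676, 0.737, 0.0, -0.0]
ft_force: [-0.9, -1.0, 1.8]
width: 0.0593
```

```bash
python3 -m creep '[{"x":0.002,"y":0.0002,"z":0,"spin":0},{"x":0.006,"y":0.0005,"z":0,"spin":0},{"x":0.01,"y":0.0008,"z":0,"spin":0},{"x":0.013,"y":0.0011,"z":0,"spin":0},{"x":0.014,"y":0.0012,"z":0,"spin":0},{"x":0.014,"y":0.0012,"z":0,"spin":0}]'
python3 -m creep '[{"x":0,"y":0,"z":0,"spin":0},{"x":0,"y":0,"z":0,"spin":0},{"x":0,"y":0,"z":0,"spin":0},{"x":0,"y":0,"z":0,"spin":0},{"x":0,"y":0,"z":0.005,"spin":0},{"x":0,"y":0,"z":0.02,"spin":0},{"x":0,"y":0,"z":0.05,"spin":0},{"x":0,"y":0,"z":0.1,"spin":0},{"x":0.0,"y":0.05,"z":0.15,"spin":0},{"x":0.0,"y":0.1,"z":0.2,"spin":0},{"x":0.0,"y":0.15,"z":0.25,"spin":0},{"x":0.0,"y":0.2,"z":0.26,"spin":0}]' 0.087
python3 -m creep '[{"x":-0.05,"y":0.03,"z":0,"spin":0},{"x":-0.1,"y":0.06,"z":0,"spin":0},{"x":-0.15,"y":0.09,"z":0,"spin":0},{"x":-0.2,"y":0.11,"z":0,"spin":0},{"x":-0.2,"y":0.11,"z":0,"spin":0},{"x":-0.2,"y":0.11,"z":0,"spin":0}]'
python3 - <<'E'
from h import *
c=r.camera("top"); im=c["pixels"]; P=pts(c)
s=r.camera("side")["pixels"]
a=cv2.resize(im[170:270,170:330],(640,400),interpolation=cv2.INTER_CUBIC)
b=cv2.resize(s[180:310,220:480],(640,320),interpolation=cv2.INTER_CUBIC)[:200]
cv2.imwrite("pics/t7.png",np.vstack([a,b]))
for n,(x0,x1,y0,y1,z) in dict(cover=(.44,.67,.26,.36,.048),square=(.57,.71,-.09,.05,.053)).items():
    m=((im.min(2)>130)&(P[...,2]>z-.012)&(P[...,2]<z+.012)&(P[...,0]>x0)&(P[...,0]<x1)&(P[...,1]>y0)&(P[...,1]<y1)).astype(np.uint8)
    k=max(cv2.findContours(m,0,cv2.CHAIN_APPROX_NONE)[0],key=cv2.contourArea)
    b=cv2.minAreaRect((px2plane(c,k[:,0],z)[:,:2]*1000).astype(np.float32)); print(n,[np.round(v,1) for v in b])
    q=P[m>0]; print(np.linalg.lstsq(np.c_[q[:,:2]-q[:,:2].mean(0),np.ones(len(q))],q[:,2],rcond=None)[0].round(4))
E
```

```text
time: 22.85
ee_pos: [0.5538, 0.3094, 0.0543]
eef_rot: [0.676, 0.737, 0.0, 0.0]
ft_force: [-0.7, 0.3, 4.1]
width: 0.0598
time: 24.35
ee_pos: [0.5543, 0.5004, 0.3159]
eef_rot: [0.677, 0.736, 0.003, 0.001]
ft_force: [0.5, 0.6, 0.3]
width: 0.0873
time: 25.1
ee_pos: [0.3539, 0.6095, 0.3114]
eef_rot: [0.676, 0.737, 0.001, 0.0]
ft_force: [0.7, -0.0, 0.2]
width: 0.087
cover [array([554.1, 309.3]), array([148.3,  60.2]), np.float64(5.3)]
[-0.0015 -0.0079  0.0477]
square [array([640.7, -23.8]), array([90.8, 89.5]), np.float64(9.5)]
[-0.0067  0.0019  0.053 ]
```

View pics/t7.png

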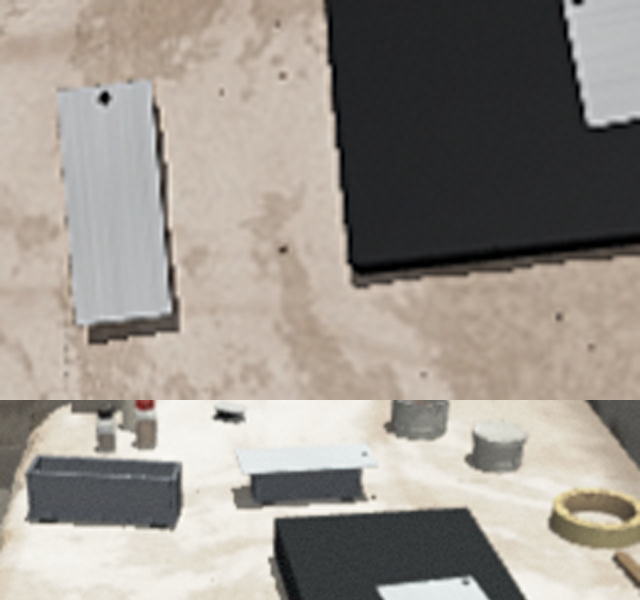

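The cover lies flat on the small trough (top part centre at about (115,200); lower part (305,460)), overhanging evenly at both ends. Handing in.

```bash
python3 -c "
from h import *
r.close_job()"
```

```text
the job is handed in; nothing more can be done
```

The cover is on the small trough, centred and covering the mouth, and the job was handed in with the robot clear of everything at about 25 s.

I slid the cover out until about 60 mm overhung the slab's front edge, gripped the overhanging part by its long edges, lifted it and laid it on the trough.

**Last checks (top camera):**
- **Cover:** its centre is at (554.1, 309.3) mm, against a trough centre of about (554, 309.5). Yaw is 5.3° against about 4.8°. It lies flat at rim height.
- **Square plate:** it has not moved, within 0.1 mm.

**What went wrong:**
- **Shift at the grasp:** somewhere between my check of the overhang and the lift, the cover moved about 75 mm towards the robot. I don't know why. It was carried by its spot end, tilted about 21°, and levelled itself as it was laid on the trough rim.
- **Placing 14 mm off:** the wrist camera had cropped the cover's near end. My first correction used that reading, and it left the cover 14 mm too close to the robot along the trough. The top view showed this, so I regrasped the cover at its middle, slid it into place and released it.

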